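# Set and clamp the rail stop of a plate punch

### The arm

A 7-joint arm with a two-finger parallel gripper is mounted at the origin on the work surface. World frame = base frame: x ahead of the robot, y to its left, z up, the work surface at z = 0. Lengths are in m, angles in rad, forces in N, time in s.
With the tool pointing down it reaches from about 0.35 to 0.9 m from the base axis. Payload 8.1 kg.
Tool frame: the origin (TCP) lies midway between the tips of the shut fingers; the grasp point (between the pads) lies arm.grip_point_offset behind it (arm.grip_point_offset is the distance from the TCP to the grasp point, in m); y points along the fingers, z is the direction in which the jaws open and shut, and the axes are right-handed (so a half turn about y gives the same grasp; the last joint's range is limited). The gripper opens to 92 mm and grips with 3 to 60 N. Pads are 19 mm wide; open, the fingers measure 130 mm over their backs; the gripper's body (75 mm by 190 mm) begins 47 mm behind the grasp point.
Start: joints at [1.21, 0.434, 0.025, 1.573, -0.012, 1.134, -0.075], TCP at [0.159, -0.604, 0.195] pointing down, gripper open.
Joint ranges: [-2.62, 2.62], [-0.44, 2.09], [-1.27, 1.32], [0.08, 2.57], [-1.32, 4.46], [0.12, 2], [-2.74, 2.74]. Speed limits (rad/s): [2.22, 2.22, 3.01, 3.01, 3.14, 3.14, 3.14].

### API

Orientations are given as a rotation vector (axis times angle).
In Python, from cell import arm, get_image, camera_info gives the robot as it stands.
- The arm moves only by the tool carry_out, never from a script. Its argument "steps" is one flat list of numbers, 5 for each row, row after row: the opening, from 0 (shut) to 1 (fully open), then the shift along the world's x, y, z in units of 0.1 m (1.0 is 0.1 m), then the turn about the world's z in units of 45 degrees (1.0 is 45 degrees). In form: [hand, dx, dy, dz, spin, hand, dx, dy, dz, spin, ...]. A call has 1 to 12 rows; each row is the pose to reach, as a shift and turn from the pose commanded when the call began; what a row does not reach only later rows make up. A row lasts 1/10 s, in which the tool goes at most 50 mm and 8.59 degrees, less where a joint would pass 70% of its speed; a pose out of reach is approached as far as the arm can. A call with a number of a shift or a turn outside -1 to 1 is refused whole. A call with a gripper value outside its range is refused whole. The fingers move at their own pace and stop on an object; "grip_force" is the grip in N (left out, the last holds). Time passes only in rows, so rows that repeat a pose let the fingers close. It gives the time, the measured TCP pose, the force and the opening at its end, in the units of the state.
- arm.observe(): the state, without advancing time (a new reading comes with each control period).
- get_image(name): name is "side" or "top"; returns (picture, depth): 420x560x3 uint8, red, green, blue; 420x560 float32, m along the optical axis (not along the pixel's ray), 0 where there is no reading.
- camera_info(name): a dict with "fovy" (degrees; the focal length in pixels is half the picture's height over the tangent of half this angle, whatever the lens; pixels are square), "cx", "cy" (the principal point, pixels), "dist_coeffs" ([k1, k2, p1, p2, k3] as OpenCV has them; the pictures are not rectified), "R" (3x3) and "t" (3): a world point X has camera coordinates R X + t. Camera axes: x right, y down, z forward; pixel columns grow to the right and rows downward; lengths in m; the calibration is good to about 2 mm. A picture is of the moment at which its call begins. camera_info takes no time and is no camera call.
- arm.sign_off(): hands the job in, once; it reports no verdict.
The state is a dict: "clock": time; "joints": joint angles; "dq": joint speeds; "joint_efforts": joint torques, N m; "position": TCP position; "ee_rot": TCP orientation; "force": force on the tool from outside, world axes, zero at the start; "ft_torque": the same for the moment, N m; "width": opening from 0.0 (shut) to 1.0 (fully open).
Only numpy, scipy, OpenCV 4.12 (cv2) and the standard library are available. Lean on these libraries where they do the work, as an engineer would, in place of code of your own. Each camera call takes 0.05 s, during which the arm holds its last target. There are 200 camera calls.

### The job

Set the punch's sliding stop for this plate: slide the stop along its rail until its face just touches the end of the plate that lies under the punch, without shoving the plate or disturbing the things around. Then, with the stop touching, flip the raised cam lever all the way down towards the front edge of the bed so that the stop is clamped, and let go.

Things in the scene. Friction and masses are not known exactly. Their poses are not given: they have to be found in the camera images.
- punch: Hand plate punch fixed on the desk. Origin on the desk; +x away from the robot, +y along the rail, z up. Grey bed 12 mm thick, x -140 to 100, y -280 to 280 mm. Steel rail along y: x 30 to 60, top at z 40 mm. The punch's C-shaped head spans the plate at y 170 to 220, x -24 to 106, z 112 to 180 mm. Nothing of it is loose.
- bar_edge (a point): Middle of the lower front edge of the light bar, 580 mm long along y, 16 mm square (x 86 to 102 of the punch, z 217 to 233 mm), on a post at each end (y -270, 270). It hangs just behind and above the raised lever: an upright gripper there strikes it; one with fingers pointing down and away from the robot, 25 to 50 degrees off vertical, clears it.
- stop (a joint): Position of the dark steel stop on the rail, m: 0 to 0.27, growing towards +y (the plate). Carriage 44 mm (y) by 45 mm (x) centred on the rail, two cheeks up to z 81 mm. About 2.5 N of friction while the lever is up; it can be slid by holding the raised lever sideways. Pushing the plate along takes only 3 to 6 N more.
- stop_face (a point): Centre of the stop's contact face, 66 mm (x) by 22 mm (z): the +y side of the flat arm that reaches 85 mm from the rail's centre line over the bed towards the robot. Axes as the punch's; the face looks to +y.
- lever (a joint): Cam lever angle, rad: 0 = raised, leaning 20 degrees back from upright (away from the robot); grows as the tip swings over to the front (-x of the punch) and down; 1.92 = end of travel, level, pointing to the front. Stays where left. In the last 0.3 rad the cam bites the rail and the lever goes stiffer (about 5 N at the grip, up to 10); fully down, it stays and the stop is clamped.
- stop_hinge (a point): Hinge axis of the lever, mid-width, over the rail's centre line at z 70 mm of the punch; the axis runs along the punch's y. It moves with the stop. Axes as the punch's.
- lever_grip (a point): Point on the lever 75 mm from its hinge, mid-width: a good place to pinch. Flat aluminium lever 16 mm wide (along the punch's y), 10 mm thick, round end 16 mm across, ending 95 mm from the hinge. Axes turn with the lever; as the punch's at joint 0.
- plate_end (a point): Centre of the plate's end face that looks at the stop (-y end), half-way up. The bare aluminium plate, 100 mm (x) by 220 mm (y) by 10 mm, about 0.6 kg, lies loose and flat on the bed against the rail's front, its other end under the punch head. Axes as the punch's.
- mug: White ceramic mug, 76 mm across, 90 mm high, bystander; origin at the centre of its underside.
- jar: Small white jar with black cap, 40 mm across, 50 mm high, standing on the bed's front strip, bystander; origin at the centre of its underside.
- driver: Screwdriver with grey handle lying on the desk, bystander; origin under its middle.

How it is judged:
By the outcome, as a careful person would: the job done as asked, in the order asked, and still so for the second after the job is handed in, with the robot touching nothing.
It also fails if it takes over 48 s, if anything falls off the work surface, if the arm or the gripper's body presses on something with over 40 N, if the wrist force passes 120 N, or if a joint passes its speed limit or range.

## Working session

There is one attempt and no reset: what is moved stays moved. The work goes in short steps, Python scripts to look and compute and a tool call to move; the robot and the scene stay as the last step left them, time stands still between calls to the robot, and variables do not carry over. Pictures are saved under pics/ and viewed, about 8 in all and at most 12, crops included, and the job is handed in when it is done.

Besides the shell and the picture viewer there is one more tool, called after "Request:" as name(argument=value, ...) on one line, values as JSON. carry_out: Moves the arm, as the interface text tells. Shifts and turns lie within -1 to 1; 1 stands for 0.1 m of shift or 45 degrees of turn. Its arguments: {"type":"object","properties":{"steps":{"type":"array","items":{"type":"number"}},"grip_force":{"type":"number"}},"required":["steps"]}

```bash
mkdir -p pics; ls; cat > h.py <<'E'
import numpy as np,cv2
from cell import arm,get_image,camera_info
def K(n):
    c=camera_info(n);f=210/np.tan(np.radians(c["fovy"])/2)
    return np.array([[f,0,c["cx"]],[0,f,c["cy"]],[0,0,1.]]),np.array(c["dist_coeffs"],float),np.array(c["R"]),np.array(c["t"])
def ray(n,uv):
    k,d,R,t=K(n);p=cv2.undistortPoints(np.array(uv,float).reshape(-1,1,2),k,d)[:,0]
    return -R.T@t,np.c_[p,np.ones(len(p))]@R
def onz(n,uv,z):
    o,r=ray(n,uv);return o+r*((z-o[2])/r[:,2])[:,None]
def bydepth(n,uv,D):
    o,r=ray(n,uv);return o+r*np.array([D[int(round(v)),int(round(u))] for u,v in uv])[:,None]
def proj(n,X):
    k,d,R,t=K(n);return cv2.projectPoints(np.array(X,float).reshape(-1,1,3),cv2.Rodrigues(R)[0],t,k,d)[0][:,0]
def snap(n,f,box=None,s=1):
    I,D=get_image(n);np.savez("pics/"+f+".npz",I=I,D=D);J=I
    if box: u0,v0,u1,v1=box;J=J[v0:v1,u0:u1]
    J=cv2.resize(J,None,fx=s,fy=s,interpolation=cv2.INTER_CUBIC);cv2.imwrite("pics/"+f+".png",J[:,:,::-1]);return I,D
E
python3 - <<'E'
from h import *
s=arm.observe();print(s,arm.grip_point_offset)
for n in("top","side"):
    snap(n,n+"0",s=1.4);k,d,R,t=K(n);print(n,k[0,0],d,-R.T@t,R[2])
E
```

```text
pics
{'clock': 0.0, 'joints': array([ 1.21036666,  0.43521934,  0.02496268,  1.57408949, -0.01160366,
        1.13399191, -0.07510766]), 'dq': array([-0.00098628,  0.00070226, -0.00017705,  0.00038497,  0.00095393,
        0.00046518, -0.00121838]), 'joint_efforts': array([-6.41357528e-04, -6.67850661e+01,  9.84807909e-01, -3.14467871e+01,
       -6.05798140e-02,  4.29831748e-02,  1.67193812e-04]), 'position': array([ 0.15917015, -0.60381726,  0.19435009]), 'ee_rot': array([-0.27045303,  2.08575633, -2.08254693]), 'force': array([1.01089106, 0.57114328, 0.75726233]), 'ft_torque': array([ 0.00815674,  0.052866  , -0.00685973]), 'width': 1.0005375891267687} 0.0188
top 445.6626800814072 [0.00327483 0.         0.         0.         0.        ] [0.48931688 0.01467192 1.30234449] [ 0.03828776 -0.00110073 -0.99926615]
side 478.6023555938008 [-0.16687725  0.          0.          0.          0.        ] [0.42039219 0.88437663 0.89789052] [ 0.10456965 -0.74996298 -0.65316209]
```

View pics/top0.png

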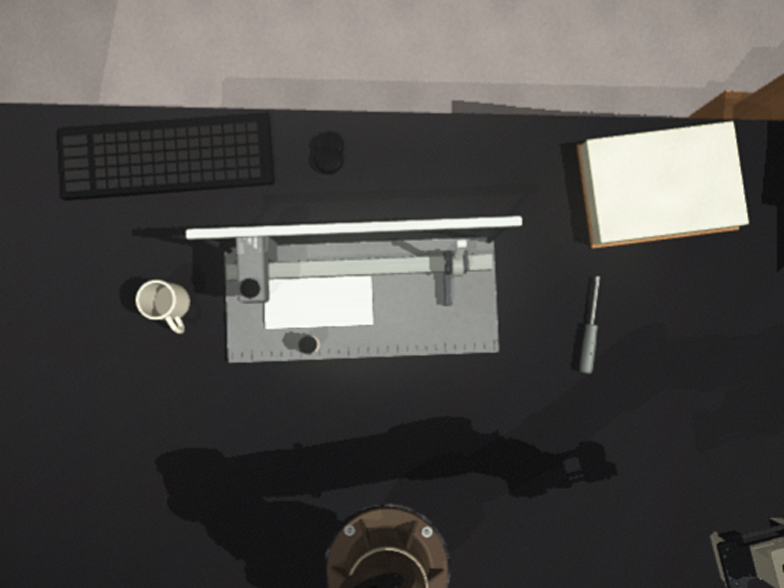

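View pics/side0.png

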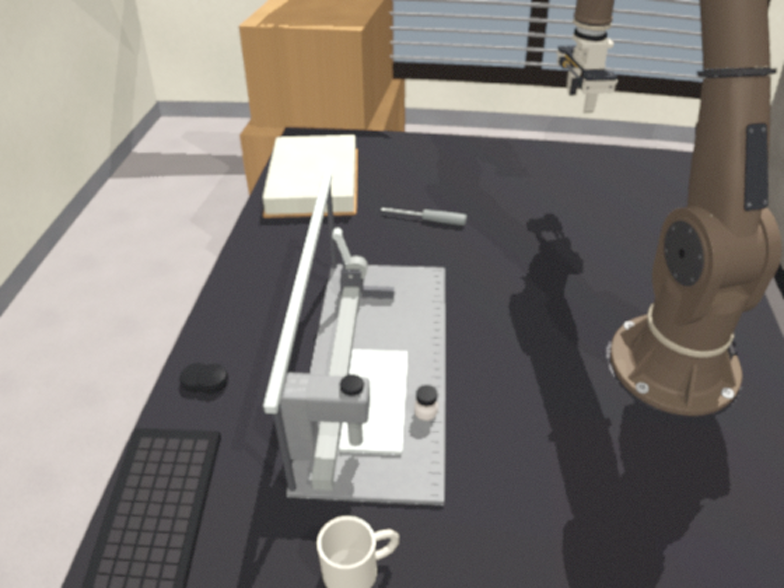

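```bash
python3 - <<'E'
from h import *
from scipy.spatial.transform import Rotation as Ro
s=arm.observe();print(Ro.from_rotvec(s["ee_rot"]).as_matrix().round(3))
a=np.load("pics/top0.npz")["I"];b=np.load("pics/side0.npz")["I"]
cv2.imwrite("pics/t1.png",cv2.resize(a[150:265,155:365],None,fx=3.8,fy=3.8,interpolation=cv2.INTER_CUBIC)[:,:,::-1])
cv2.imwrite("pics/s1.png",cv2.resize(b[125:365,190:330],None,fx=2.5,fy=2.5,interpolation=cv2.INTER_CUBIC)[:,:,::-1])
E
```

```text
[[-0.967 -0.     0.255]
 [-0.255  0.001 -0.967]
 [ 0.    -1.    -0.001]]
```

View pics/t1.png

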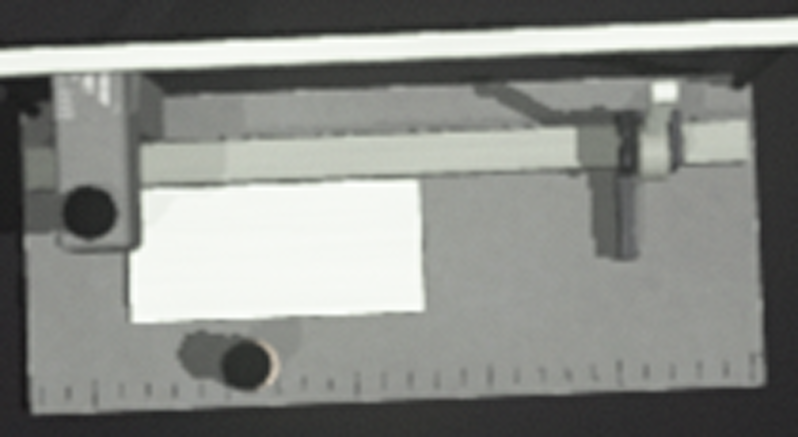

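View pics/s1.png

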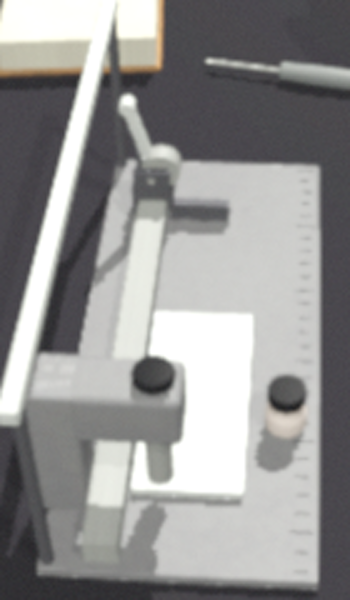

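```bash
cat >> h.py <<'E'
def o1(p,off,s): return (np.array(p,float)+.5)/s-.5+np.array(off)
E
python3 - <<'E'
from h import *
O=lambda p:o1(p,(155,150),3.8)
P=onz("top",O([(33,414),(765,386),(750,82),(22,115)]),.012);print("bed FL FR BR BL",P.round(4).tolist())
y=P[0]-P[1];print("len",np.linalg.norm(y),"yaw",np.degrees(np.arctan2(-y[0],y[1])))
q=onz("top",O([(418,180),(424,310),(130,322)]),.022);print("plate",q.round(4).tolist())
bar=onz("top",O([(0,75),(798,45)]),.225);print("bar front edge",bar.round(4).tolist())
# side
S=lambda p:o1(p,(190,125),2.5)
Q=onz("side",S([(319,164),(319,586),(38,573)]),.012);print("side FR FL BL",Q.round(4).tolist())
print("side plate end",onz("side",S([(155,311),(253,314)]),.022).round(4).tolist())
print("side bar",onz("side",S([(20,420),(118,2)]),.217).round(4).tolist())
D=np.load("pics/top0.npz")["D"]
for nm,px in dict(armtop=(625,225),tip=(664,92),levermid=(658,140),plate=(380,240),bed=(500,240),rail=(400,155),bar=(400,45)).items(): print(nm,bydepth("top",O([px]),D).round(4))
E
```

```text
bed FL FR BR BL [[0.4154, 0.336, 0.012], [0.448, -0.2196, 0.012], [0.68, -0.205, 0.012], [0.6431, 0.3513, 0.012]]
len 0.5565799100965226 yaw 3.356376441552915
plate [[0.5987, 0.0473, 0.022], [0.5003, 0.0407, 0.022], [0.4867, 0.2624, 0.022]]
bar front edge [[0.643, 0.3105, 0.225], [0.673, -0.1991, 0.225]]
side FR FL BL [[0.4457, -0.2233, 0.012], [0.411, 0.3408, 0.012], [0.6488, 0.357, 0.012]]
side plate end [[0.5974, 0.0467, 0.022], [0.4977, 0.0397, 0.022]]
side bar [[0.6383, 0.3545, 0.217], [0.6748, -0.2271, 0.217]]
armtop [[ 0.567  -0.1089  0.0347]]
tip [[ 0.6498 -0.1213  0.1623]]
levermid [[ 0.625  -0.1259  0.0923]]
plate [[0.5525 0.075  0.0235]]
bed [[ 0.555  -0.016   0.0105]]
rail [[0.6154 0.0607 0.0418]]
bar [[0.6664 0.0552 0.2324]]
```

```bash
cat >> h.py <<'E'
C0=np.array([.570,.067]);A=np.array([[.9982,-.060],[.060,.9982]])
def W(x,y): return C0+A@np.array([x,y])
def P(p): return np.c_[(np.atleast_2d(p)[:,:2]-C0)@A,np.atleast_2d(p)[:,2:]*1.]
E
python3 - <<'E'
from h import *
O=lambda p:o1(p,(155,150),3.8)
p=lambda px,z:print(px,z,(P(onz("top",O([px]),z))*1000).round(1))
p((615,230),.034);p((637,230),.034);p((652,92),.160);p((676,92),.160);p((418,190),.022);p((424,300),.022)
print("side tip");S=lambda q:o1(q,(190,125),2.5)
print((P(onz("side",S([(128,96)]),.16))*1000).round(1))
for x in(-.06,.046):print(x,W(x,-.19))
E
```

```text
(615, 230) 0.034 [[ -17.  -167.8   34. ]]
(637, 230) 0.034 [[ -17.6 -184.3   34. ]]
(652, 92) 0.16 [[  69.  -184.9  160. ]]
(676, 92) 0.16 [[  68.4 -201.2  160. ]]
(418, 190) 0.022 [[ 19.9 -21.1  22. ]]
(424, 300) 0.022 [[-63.6 -22.4  22. ]]
side tip
[[  67.4 -202.9  160. ]]
-0.06 [ 0.521508 -0.126258]
0.046 [ 0.6273172 -0.119898 ]
```

Request:
carry_out(steps=[1,0.4,0.4,0.1,-0.13,1,0.8,0.8,0.1,-0.25,1,1,1,0.1,-0.25,1,1,1,0.1,-0.25])

```text
clock: 0.5
position: [0.2653, -0.4992, 0.205]
ee_rot: [-0.074, 2.187, -2.181]
force: [0.2, -0.1, 0.1]
width: 0.998
```

Request:
carry_out(steps=[1,0.4,0.5,0,0,1,0.7,1,0,0])

```text
clock: 0.7
position: [0.3174, -0.4231, 0.2047]
ee_rot: [-0.065, 2.192, -2.192]
force: [2.0, 0.0, -0.0]
width: 0.996
```

Request:
carry_out(steps=[1,0.35,0.5,0,0,1,0.7,1,0,0])

```text
clock: 0.9
position: [0.3751, -0.3399, 0.205]
ee_rot: [-0.067, 2.191, -2.191]
force: [1.1, -0.6, 0.3]
width: 0.996
```

Request:
carry_out(steps=[1,0.35,0.5,0,0,1,0.7,1,0,0])

```text
clock: 1.1
position: [0.4326, -0.2579, 0.2051]
ee_rot: [-0.067, 2.19, -2.191]
force: [0.8, -0.7, 0.3]
width: 0.998
```

Request:
carry_out(steps=[1,0.2,0.4,-0.3,0,1,0.4,0.7,-0.7,0,1,0.4,0.7,-0.9,0,1,0.4,0.7,-0.9,0])

```text
clock: 1.5
position: [0.47, -0.1874, 0.112]
ee_rot: [-0.077, 2.194, -2.189]
force: [-0.5, 0.2, 0.4]
width: 0.999
```

```bash
python3 - <<'E'
from h import *
from scipy.spatial.transform import Rotation as Ro
s=arm.observe();print(s["clock"],s["position"],s["force"],(P(s["position"])*1000).round(1));R=Ro.from_rotvec(s["ee_rot"]).as_matrix();print(R.round(3),np.degrees(np.arctan2(R[1,2],R[0,2])))
snap("side","s2",(170,80,370,260),4);snap("top","t2",(155,120,400,265),3.2)
E
```

```text
1.5 [ 0.47003737 -0.18740252  0.1119695 ] [-0.54236421  0.1600995   0.4248589 ] [[-115.  -247.9  112. ]]
[[-0.998 -0.006  0.064]
 [-0.064  0.002 -0.998]
 [ 0.006 -1.    -0.003]] -86.31017130899295
```

```bash
python3 - <<'E'
from h import *
for x in(-.04,.03,.046): print(x,W(x,-.193))
E
```

```text
-0.04 [ 0.541652  -0.1280526]
0.03 [ 0.611526  -0.1238526]
0.046 [ 0.6274972 -0.1228926]
```

View pics/s2.png

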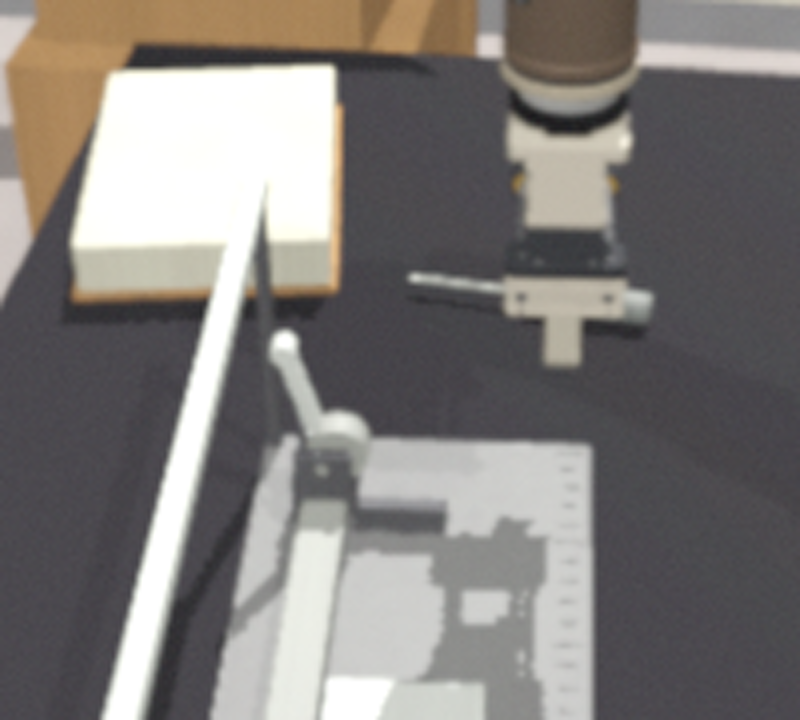

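Request:
carry_out(steps=[1,0.36,0.3,0,0,1,0.72,0.59,-0.07,0,1,0.72,0.59,-0.07,0,1,0.72,0.59,-0.07,0])

```text
clock: 2.0
position: [0.5451, -0.1311, 0.1095]
ee_rot: [-0.065, 2.189, -2.19]
force: [-0.9, -0.5, -0.6]
width: 0.996
```

```bash
python3 - <<'E'
from h import *
s=arm.observe();print(s["clock"],s["position"],s["force"],(P(s["position"])*1000).round(1))
snap("top","t3",(290,130,390,230),6)
E
```

```text
2.0 [ 0.54508679 -0.13108048  0.10949032] [-0.92922156 -0.46690677 -0.60190227] [[ -36.8 -196.2  109.5]]
```

View pics/t3.png

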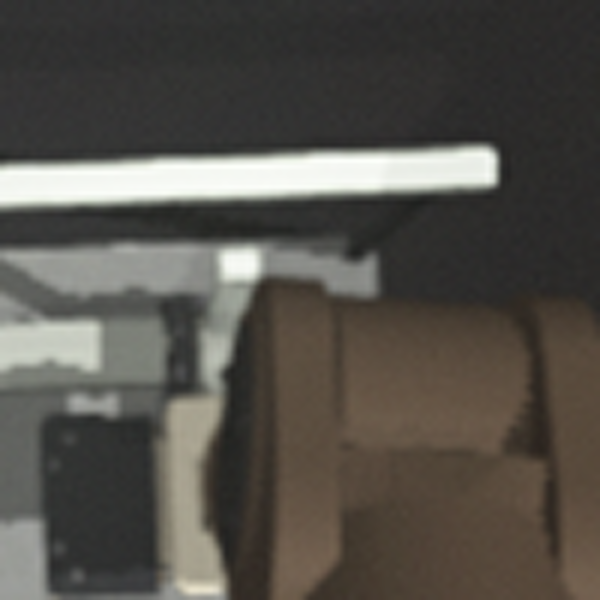

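```bash
python3 - <<'E'
from h import *
tcp=P(arm.observe()["position"])[0]
for n in("top","side"):
    I,D=get_image(n);v,u=np.mgrid[0:420,0:560];uv=np.c_[u.ravel(),v.ravel()]
    o,r=ray(n,uv);X=P(o+r*D.ravel()[:,None]);k=D.ravel()>0;d=X[k]-tcp
    for lo in np.arange(.0,.36,.02):
        m=(d[:,2]>lo)&(d[:,2]<lo+.02)&(abs(d[:,0])<.09)&(d[:,1]>-.12)&(d[:,1]<.12)
        # skip bar/lever: exclude x>0.05 punch
        m&=X[k][:,0]<.06
        if m.sum()>5: print(n,round(lo,2),m.sum(),(np.percentile(d[m],[1,99],axis=0)*1000).round(0)[:,:2].tolist())
E
```

```text
top 0.1 37 [[-35.0, 43.0], [35.0, 63.0]]
top 0.12 334 [[-36.0, 49.0], [35.0, 94.0]]
top 0.14 240 [[-34.0, 49.0], [35.0, 94.0]]
top 0.16 17 [[-22.0, 48.0], [15.0, 50.0]]
top 0.18 212 [[-36.0, 31.0], [35.0, 50.0]]
top 0.2 16 [[-21.0, 39.0], [35.0, 49.0]]
top 0.22 14 [[-17.0, 37.0], [21.0, 43.0]]
top 0.24 30 [[-15.0, 36.0], [22.0, 42.0]]
side 0.0 8 [[87.0, -0.0], [90.0, 13.0]]
side 0.04 47 [[-13.0, 59.0], [7.0, 66.0]]
side 0.06 56 [[-13.0, 58.0], [7.0, 67.0]]
side 0.08 26 [[-36.0, 66.0], [34.0, 88.0]]
side 0.1 250 [[-39.0, -60.0], [34.0, 90.0]]
side 0.12 357 [[-38.0, -70.0], [33.0, 97.0]]
side 0.14 309 [[-38.0, -66.0], [31.0, 96.0]]
side 0.16 143 [[-25.0, 15.0], [23.0, 54.0]]
side 0.18 304 [[-38.0, 10.0], [33.0, 53.0]]
side 0.2 253 [[-39.0, 0.0], [33.0, 52.0]]
side 0.22 189 [[-44.0, 8.0], [40.0, 44.0]]
side 0.24 296 [[-44.0, 2.0], [39.0, 45.0]]
side 0.26 266 [[-43.0, 4.0], [36.0, 44.0]]
side 0.28 278 [[-43.0, 7.0], [38.0, 44.0]]
side 0.3 285 [[-41.0, 11.0], [37.0, 43.0]]
side 0.32 291 [[-40.0, 11.0], [37.0, 44.0]]
side 0.34 242 [[-44.0, 6.0], [37.0, 51.0]]
```

Request:
carry_out(steps=[1,0.3,0.05,-0.04,0,1,0.6,0.07,-0.05,0,1,0.7,0.08,-0.06,0,1,0.7,0.08,-0.06,0,1,0.7,0.08,-0.06,0])

```text
clock: 2.65
position: [0.6128, -0.1233, 0.1022]
ee_rot: [-0.067, 2.191, -2.192]
force: [0.1, -0.2, -1.4]
width: 1.0
```

```bash
cat > st.py <<'E'
from h import *
s=arm.observe();print(round(s["clock"],2),s["position"].round(4),"F",s["force"].round(1),"punch",(P(s["position"])*1000).round(1),round(s["width"],3))
E
python3 st.py
```

```text
2.65 [ 0.6128 -0.1233  0.1022] F [ 0.1 -0.2 -1.4] punch [[  31.3 -192.6  102.2]] 1.0
```

Request:
carry_out(steps=[1,0.07,0.01,0,0,1,0.14,0.01,0,0,1,0.14,0.01,0,0,1,0.14,0.01,0,0])

```text
clock: 3.05
position: [0.6281, -0.1213, 0.1021]
ee_rot: [-0.067, 2.19, -2.19]
force: [-0.1, -0.1, -0.5]
width: 0.997
```

```bash
python3 st.py; python3 - <<'E'
from h import *
snap("side","s4",(220,110,320,210),6)
E
```

```text
3.05 [ 0.6281 -0.1213  0.1021] F [-0.1 -0.1 -0.5] punch [[  46.7 -191.4  102.1]] 0.997
```

View pics/s4.png

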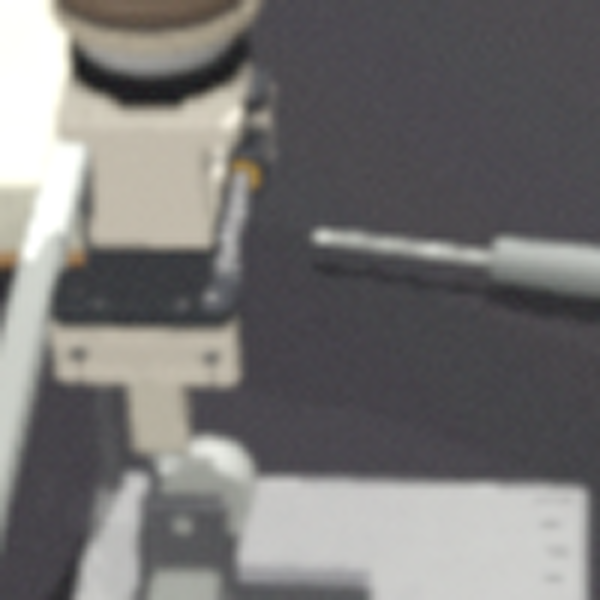

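Request:
carry_out(steps=[0,0,0,0,0,0,0,0,0,0,0,0,0,0,0,0,0,0,0,0,0,0,0,0,0,0,0,0,0,0,0,0,0,0,0,0,0,0,0,0], grip_force=25)

```text
clock: 3.9
position: [0.6281, -0.1213, 0.1021]
ee_rot: [-0.067, 2.19, -2.19]
force: [-0.6, -0.7, -0.1]
width: 0.352
```

```bash
python3 st.py
```

```text
3.9 [ 0.6281 -0.1213  0.1021] F [-0.6 -0.7 -0.1] punch [[  46.7 -191.4  102.1]] 0.352
```

Request:
carry_out(steps=[0,0,0,0,0,0,0,0,0,0,0,0,0,0,0,0,0,0,0,0,0,0,0,0,0], grip_force=25)

```text
clock: 4.4
position: [0.6281, -0.1213, 0.1021]
ee_rot: [-0.067, 2.19, -2.19]
force: [-0.4, 0.9, -0.5]
width: 0.007
```

```bash
python3 st.py
```

```text
4.4 [ 0.6281 -0.1213  0.1021] F [-0.4  0.9 -0.5] punch [[  46.7 -191.4  102.1]] 0.007
```

```bash
python3 - <<'E'
from h import *
I,D=get_image("side");J=cv2.resize(I[110:210,220:320],None,fx=6,fy=6,interpolation=cv2.INTER_CUBIC)[:,:,::-1].copy()
p=arm.observe()["position"]
for dz,c in((0,(0,0,255)),(.0188,(0,255,0)),(.066,(255,0,0))):
    q=((proj("side",p+[0,0,dz])[0]-[220,110]+.5)*6-.5).astype(int);cv2.circle(J,tuple(int(a) for a in q),4,c,1);print(q)
h=np.r_[W(.045,-.193),.07]
for r in(0,.03,.075,.095):
    w=np.r_[W(.045+r*np.sin(.349),-.193),.07+r*np.cos(.349)];q=((proj("side",w)[0]-[220,110]+.5)*6-.5).astype(int);cv2.circle(J,tuple(int(a) for a in q),3,(0,255,255),-1)
cv2.imwrite("pics/s5.png",J)
E
```

```text
[177 441]
[175 408]
[170 322]
```

View pics/s5.png

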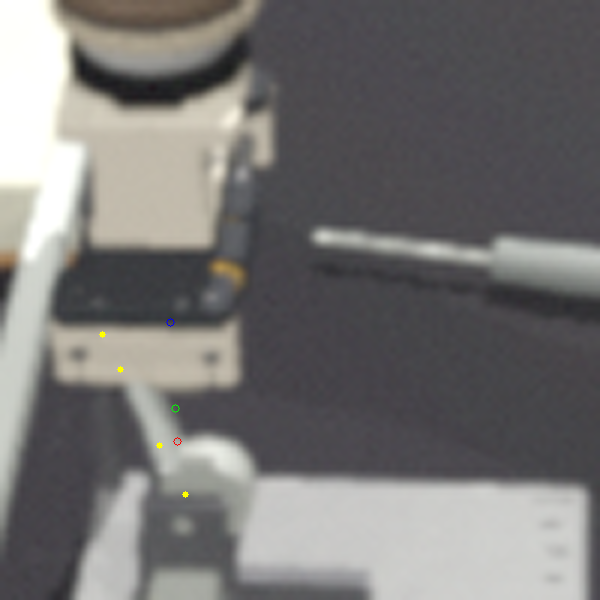

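```bash
python3 - <<'E'
from h import *
D=np.load("pics/s4.npz")["D"];O=lambda p:o1(p,(220,110),6)
for nm,px in dict(plateMid=(150,350),plateLow=(150,378),finger=(160,400),finger2=(160,425),fingertip=(160,445),dark=(150,280),disc=(225,465),cheek=(180,520),bed=(400,530),bar=(55,200)).items(): print(nm,(P(bydepth("side",O([px]),D))*1000).round(1))
E
```

```text
plateMid [[  43.3 -105.8  215.7]]
plateLow [[  43.9 -104.5  202.5]]
finger [[  43.7 -126.3  175. ]]
finger2 [[  43.8 -122.4  164.7]]
fingertip [[  45.2 -128.   149.7]]
dark [[  43.6 -119.8  240.3]]
disc [[  25.1 -187.1   92.9]]
cheek [[  44.3 -167.    76.5]]
bed [[ -51.4 -246.6    8.6]]
bar [[  92.1 -185.9  234.2]]
```

```bash
python3 - <<'E'
from h import *
D=np.load("pics/side0.npz")["D"]
for p in((590,85),(590,95),(590,100),(590,105),(590,108)): print(p,bydepth("side",o1([p],(0,0),1.4),D).round(4))
print("TCP0 .1592 -.6038 .1944")
D=np.load("pics/s2.npz")["D"]
for p in((562,300),(562,325),(562,345),(562,358)): print(p,bydepth("side",o1([p],(170,80),4),D).round(4))
print("TCP .470 -.1874 .112")
E
```

```text
(590, 85) [[ 0.1561 -0.5173  0.3107]]
(590, 95) [[ 0.1482 -0.5396  0.2776]]
(590, 100) [[ 0.1457 -0.5431  0.264 ]]
(590, 105) [[ 0.1428 -0.5478  0.2497]]
(590, 108) [[ 0.143  -0.5408  0.2455]]
TCP0 .1592 -.6038 .1944
(562, 300) [[ 0.4655 -0.0995  0.2225]]
(562, 325) [[ 0.4659 -0.1234  0.1868]]
(562, 345) [[ 0.4654 -0.1239  0.1707]]
(562, 358) [[ 0.465  -0.1226  0.1612]]
TCP .470 -.1874 .112
```

Request:
carry_out(steps=[0.35,0,0,0,0,0.35,0,0,0,0,0.35,0,0,0,0,0.35,0,0,0,0,0.35,0,0,0,0])

```text
clock: 4.95
position: [0.6281, -0.1213, 0.1021]
ee_rot: [-0.067, 2.19, -2.19]
force: [0.4, -0.5, -1.1]
width: 0.339
```

```bash
python3 st.py;python3 - <<'E'
from h import *
tcp=P(arm.observe()["position"])[0]
I,D=get_image("side");np.savez("pics/s6.npz",I=I,D=D)
v,u=np.mgrid[0:420,0:560];o,r=ray("side",np.c_[u.ravel(),v.ravel()]);X=P(o+r*D.ravel()[:,None]);k=D.ravel()>0
d=(X-tcp)[k];m=(abs(d[:,0]+.003)<.007)&(d[:,1]>-.03)&(d[:,1]<.1)&(d[:,2]>-.03)&(d[:,2]<.12)
q=np.c_[d[m]*1000,u.ravel()[k][m],v.ravel()[k][m]];q=q[np.argsort(q[:,4])];print(q[::3].round(0).astype(int).tolist())
E
```

```text
4.95 [ 0.6281 -0.1213  0.1021] F [ 0.4 -0.5 -1.1] punch [[  46.7 -191.5  102.1]] 0.339
[[3, 87, 114, 242, 168], [-4, 86, 113, 245, 168], [3, 88, 112, 242, 169], [-5, 89, 112, 245, 169], [3, 90, 110, 242, 170], [-4, 86, 107, 245, 170], [4, 85, 103, 242, 171], [-4, 83, 103, 245, 171], [3, 88, 103, 242, 172], [-4, 86, 102, 245, 172], [4, 87, 99, 242, 173], [-4, 87, 99, 245, 173], [2, 33, 55, 246, 174], [-5, 31, 54, 249, 174], [-1, 35, 54, 247, 175], [-8, 34, 54, 250, 175], [-3, 33, 49, 248, 176], [3, 31, 44, 246, 177], [-5, 31, 45, 249, 177], [-1, 24, 36, 248, 178], [-9, 25, 37, 251, 178], [3, 0, 7, 248, 181], [1, -4, 1, 249, 182], [-8, -15, -11, 253, 183], [-1, -5, -7, 250, 184], [-9, -8, -9, 253, 184], [-3, -8, -13, 251, 185], [3, 8, -4, 248, 186], [-4, -2, -11, 251, 186], [0, 7, -8, 249, 187], [-8, 6, -8, 252, 187], [-3, 14, -6, 250, 188], [3, 6, -16, 248, 189], [-5, 5, -16, 251, 189], [1, 6, -19, 249, 190], [-8, 8, -17, 252, 190], [1, 5, -23, 249, 191], [-7, 7, -21, 252, 191], [-2, 11, -22, 250, 192], [3, 16, -21, 248, 193], [-6, 18, -20, 251, 193], [0, 16, -25, 249, 194], [-9, 19, -22, 252, 194], [-3, 21, -24, 250, 195], [3, 19, -30, 248, 196], [-9, 23, -25, 252, 196]]
```

Request:
carry_out(steps=[0.6,0,0,-0.1,0,0.6,0,0,-0.2,0,0.6,0,0,-0.3,0,0.6,0,0,-0.3,0,0.6,0,0,-0.3,0])

```text
clock: 5.5
position: [0.6277, -0.1213, 0.0715]
ee_rot: [-0.068, 2.191, -2.191]
force: [-0.0, -0.4, 0.5]
width: 0.601
```

```bash
python3 st.py; python3 - <<'E'
from h import *
I,D=snap("side","s7",(220,110,320,210),6)
tcp=P(arm.observe()["position"])[0]
v,u=np.mgrid[0:420,0:560];o,r=ray("side",np.c_[u.ravel(),v.ravel()]);X=P(o+r*D.ravel()[:,None])*1000
m=(D.ravel()>0)&(X[:,1]>-115)&(X[:,1]<-90)&(X[:,2]>150)&(X[:,2]<205)
print("body x range",np.percentile(X[m],[0.5,50,99.5],axis=0).round(1).tolist())
m=(D.ravel()>0)&(X[:,1]>-120)&(X[:,1]<0)&(X[:,2]>195)&(X[:,0]>80)&(X[:,0]<110)
print("bar",np.percentile(X[m],[1,50,99],axis=0).round(1).tolist())
E
```

```text
5.5 [ 0.6277 -0.1213  0.0715] F [-0.  -0.4  0.5] punch [[  46.3 -191.4   71.5]] 0.601
body x range [[-524.2, -109.9, 168.5], [44.4, -102.7, 184.8], [81.7, -92.5, 204.5]]
bar [[80.8, -118.3, 201.9], [90.4, -58.0, 232.5], [100.3, -1.1, 235.4]]
```

View pics/s7.png

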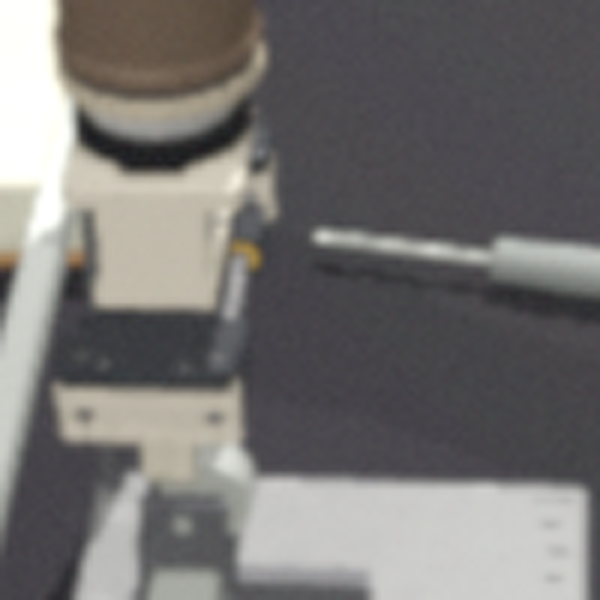

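Request:
carry_out(steps=[0.5,0.01,0,-0.04,0,0.3,0.025,0,-0.04,0,0.1,0.025,0,-0.04,0,0,0.025,0,-0.04,0,0,0.025,0,-0.04,0,0,0.025,0,-0.04,0,0,0.025,0,-0.04,0,0,0.025,0,-0.04,0], grip_force=25)

```text
clock: 6.35
position: [0.6307, -0.1218, 0.0683]
ee_rot: [-0.067, 2.19, -2.191]
force: [-0.2, -2.0, 0.3]
width: 0.17
```

```bash
python3 st.py
```

```text
6.35 [ 0.6307 -0.1218  0.0683] F [-0.2 -2.   0.3] punch [[  49.2 -192.1   68.3]] 0.17
```

Request:
carry_out(steps=[0,0,0,0,0,0,-0.004,0.07,0,0,0,-0.013,0.21,0,0,0,-0.022,0.37,0,0,0,-0.032,0.53,0,0,0,-0.041,0.69,0,0,0,-0.05,0.84,0,0,0,-0.057,0.95,0,0,0,-0.06,1,0,0,0,-0.06,1,0,0], grip_force=40)

```text
clock: 7.35
position: [0.6244, -0.0192, 0.0682]
ee_rot: [-0.069, 2.191, -2.188]
force: [-0.5, 2.3, 3.3]
width: 0.172
```

```bash
python3 st.py; python3 - <<'E'
from h import *
snap("side","s8",(220,120,320,220),6);snap("top","t8",(240,150,340,250),6)
E
```

```text
7.35 [ 0.6244 -0.0192  0.0682] F [-0.5  2.3  3.3] punch [[ 49.1 -89.3  68.2]] 0.172
```

View pics/s8.png

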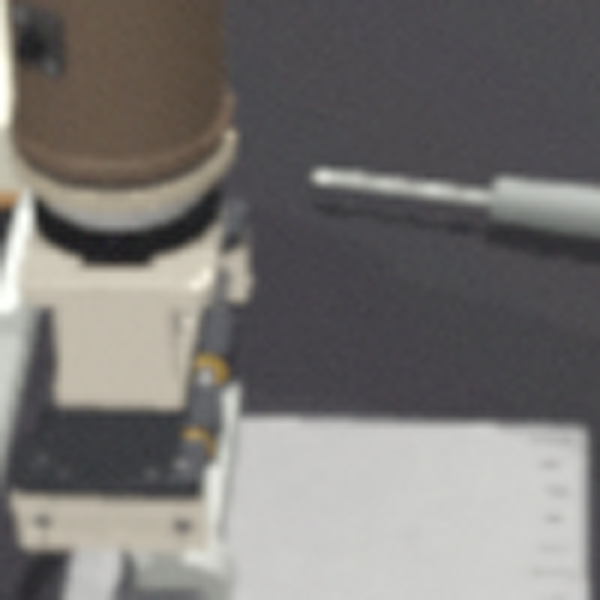

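```bash
cat > prof.py <<'E'
from h import *
import sys
a,b=float(sys.argv[1]),float(sys.argv[2])
I,D=get_image("side");g=cv2.cvtColor(I,cv2.COLOR_RGB2GRAY).astype(np.float32)
ys=np.arange(a,b,.002)
for z in(.022,.034):
    acc=0
    for x in(-.030,-.025,-.02,-.015):
        X=np.array([np.r_[W(x,y),z] for y in ys]);q=proj("side",X).astype(np.float32)
        acc=acc+cv2.remap(g,q[None,:,0],q[None,:,1],cv2.INTER_LINEAR)[0]/4
    print(z,[(int(round(y*1000)),int(v)) for y,v in zip(ys,acc)])
E
python3 prof.py -.12 -.01
```

```text
0.022 [(-120, 204), (-118, 204), (-116, 204), (-114, 205), (-112, 205), (-110, 205), (-108, 205), (-106, 205), (-104, 205), (-102, 203), (-100, 200), (-98, 192), (-96, 182), (-94, 172), (-92, 162), (-90, 155), (-88, 149), (-86, 138), (-84, 125), (-82, 111), (-80, 98), (-78, 93), (-76, 89), (-74, 88), (-72, 88), (-70, 90), (-68, 92), (-66, 96), (-64, 103), (-62, 113), (-60, 124), (-58, 134), (-56, 139), (-54, 141), (-52, 141), (-50, 142), (-48, 142), (-46, 145), (-44, 151), (-42, 160), (-40, 175), (-38, 186), (-36, 198), (-34, 203), (-32, 206), (-30, 207), (-28, 210), (-26, 217), (-24, 228), (-22, 245), (-20, 252), (-18, 254), (-16, 255), (-14, 255), (-12, 255)]
0.034 [(-120, 204), (-118, 205), (-116, 205), (-114, 205), (-112, 205), (-110, 205), (-108, 204), (-106, 204), (-104, 204), (-102, 204), (-100, 205), (-98, 205), (-96, 205), (-94, 205), (-92, 205), (-90, 205), (-88, 201), (-86, 196), (-84, 185), (-82, 175), (-80, 165), (-78, 157), (-76, 150), (-74, 141), (-72, 128), (-70, 114), (-68, 100), (-66, 93), (-64, 89), (-62, 88), (-60, 88), (-58, 90), (-56, 91), (-54, 95), (-52, 101), (-50, 112), (-48, 123), (-46, 133), (-44, 138), (-42, 141), (-40, 141), (-38, 141), (-36, 142), (-34, 144), (-32, 150), (-30, 160), (-28, 174), (-26, 186), (-24, 198), (-22, 203), (-20, 206), (-18, 207), (-16, 211), (-14, 219), (-12, 231)]
```

View pics/t8.png

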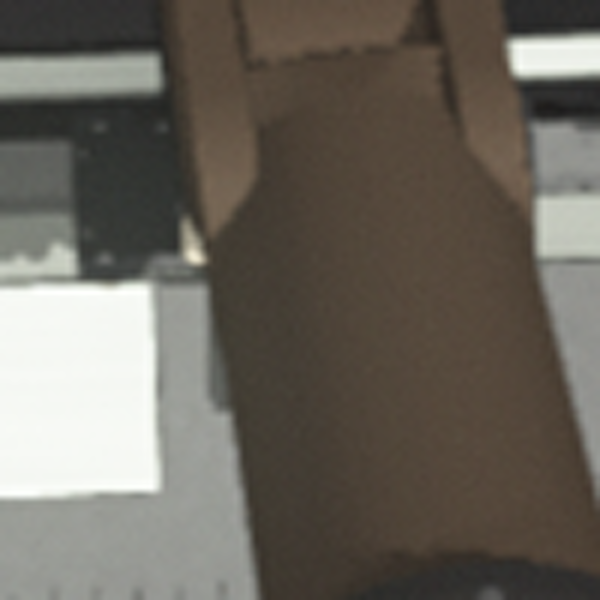

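Request:
carry_out(steps=[0,-0.004,0.07,0,0,0,-0.01,0.17,0,0,0,-0.016,0.27,0,0,0,-0.021,0.35,0,0,0,-0.022,0.37,0,0,0,-0.022,0.37,0,0])

```text
clock: 8.1
position: [0.6223, 0.0167, 0.0682]
ee_rot: [-0.068, 2.191, -2.189]
force: [-2.6, 1.2, 4.5]
width: 0.17
```

```bash
python3 st.py;sed -i 's/,.002)/,.001)/' prof.py; python3 prof.py -.05 -.005
```

```text
8.1 [0.6223 0.0167 0.0682] F [-2.6  1.2  4.5] punch [[ 49.1 -53.3  68.2]] 0.17
0.022 [(-50, 151), (-49, 146), (-48, 140), (-47, 135), (-46, 128), (-45, 120), (-44, 112), (-43, 104), (-42, 99), (-41, 96), (-40, 92), (-39, 90), (-38, 89), (-37, 89), (-36, 89), (-35, 89), (-34, 90), (-33, 90), (-32, 91), (-31, 93), (-30, 96), (-29, 99), (-28, 107), (-27, 122), (-26, 137), (-25, 152), (-24, 172), (-23, 192), (-22, 213), (-21, 229), (-20, 237), (-19, 245), (-18, 252), (-17, 255), (-16, 255), (-15, 255), (-14, 255), (-13, 255), (-12, 255), (-11, 255), (-10, 255), (-9, 255), (-8, 255), (-7, 255), (-6, 255), (-5, 255)]
0.034 [(-50, 199), (-49, 197), (-48, 192), (-47, 187), (-46, 182), (-45, 177), (-44, 172), (-43, 167), (-42, 162), (-41, 159), (-40, 156), (-39, 153), (-38, 150), (-37, 145), (-36, 140), (-35, 134), (-34, 127), (-33, 118), (-32, 110), (-31, 103), (-30, 99), (-29, 95), (-28, 92), (-27, 90), (-26, 89), (-25, 89), (-24, 89), (-23, 89), (-22, 90), (-21, 90), (-20, 91), (-19, 94), (-18, 97), (-17, 101), (-16, 112), (-15, 127), (-14, 142), (-13, 158), (-12, 179), (-11, 200), (-10, 220), (-9, 233), (-8, 240), (-7, 248), (-6, 254), (-5, 255)]
```

Request:
carry_out(steps=[0,-0.001,0.02,0,0,0,-0.003,0.04,0,0,0,-0.003,0.05,0,0])

```text
clock: 8.45
position: [0.622, 0.0202, 0.0682]
ee_rot: [-0.067, 2.19, -2.191]
force: [-1.7, -2.6, 5.3]
width: 0.167
```

```bash
python3 st.py; python3 prof.py -.04 -.012
```

```text
8.45 [0.622  0.0202 0.0682] F [-1.7 -2.6  5.3] punch [[ 49.1 -49.8  68.2]] 0.167
0.022 [(-40, 106), (-39, 100), (-38, 96), (-37, 93), (-36, 90), (-35, 89), (-34, 89), (-33, 89), (-32, 89), (-31, 90), (-30, 91), (-29, 92), (-28, 96), (-27, 103), (-26, 110), (-25, 118), (-24, 134), (-23, 151), (-22, 168), (-21, 185), (-20, 202), (-19, 219), (-18, 235), (-17, 242), (-16, 247), (-15, 251), (-14, 254), (-13, 255)]
0.034 [(-40, 170), (-39, 165), (-38, 160), (-37, 157), (-36, 154), (-35, 151), (-34, 147), (-33, 141), (-32, 135), (-31, 129), (-30, 121), (-29, 113), (-28, 105), (-27, 98), (-26, 95), (-25, 92), (-24, 90), (-23, 89), (-22, 89), (-21, 89), (-20, 89), (-19, 90), (-18, 91), (-17, 93), (-16, 98), (-15, 106), (-14, 113), (-13, 123)]
```

```bash
cat > pe.py <<'E'
from h import *
import sys,os
def edge(I,cam,x,z,a,b,lev):
    g=cv2.cvtColor(I,cv2.COLOR_RGB2GRAY).astype(np.float32);ys=np.arange(a,b,.0005)
    q=proj(cam,[np.r_[W(x,y),z] for y in ys]).astype(np.float32)
    p=cv2.remap(g,q[None,:,0],q[None,:,1],cv2.INTER_LINEAR)[0]
    i=np.where((p[:-1]-lev)*(p[1:]-lev)<=0)[0]
    return [round(float(ys[k])*1000,1) for k in i],int(p[0]),int(p[-1])
if __name__=="__main__":
    L=[(f,np.load(f"pics/{f}.npz")["I"]) for f in("side0","s7","s8")]+[("now",get_image("side")[0])]
    for f,I in L:
        print(f,[edge(I,"side",x,.022,-.05,.0,230) for x in(-.064,-.06,-.056,-.052)],"face",[edge(I,"side",x,.035,-.05,.0,120)[0][:1] for x in(-.032,-.026,-.02)],"far",[edge(I,"side",x,.022,.18,.22,170) for x in(-.06,-.05)])
E
python3 pe.py
```

```text
side0 [([-24.5], 206, 255), ([-24.5], 205, 255), ([-24.5], 206, 255), ([-24.5], 205, 255)] face [[], [], []] far [([205.5, 211.0], 255, 205), ([204.5, 212.0], 255, 203)]
s7 [([-24.5], 208, 255), ([-24.5], 207, 255), ([-25.0], 207, 255), ([-25.0], 207, 255)] face [[], [], []] far [([205.5, 211.0], 255, 207), ([205.0, 211.5], 255, 205)]
s8 [([-25.0], 208, 255), ([-24.5], 208, 255), ([-25.0], 208, 255), ([-25.0], 208, 255)] face [[-48.0], [-47.5], [-47.5]] far [([205.5, 211.0], 255, 207), ([205.0, 211.5], 255, 206)]
now [([-24.5], 208, 255), ([-24.5], 208, 255), ([-25.0], 208, 255), ([-25.0], 208, 255)] face [[-28.0], [-28.5], [-29.0]] far [([205.5, 211.0], 255, 208), ([205.0, 211.5], 255, 206)]
```

Request:
carry_out(steps=[0,-0.001,0.01,0,0,0,-0.001,0.02,0,0,0,-0.001,0.02,0,0])

```text
clock: 8.85
position: [0.6219, 0.0222, 0.0682]
ee_rot: [-0.067, 2.19, -2.191]
force: [-1.8, -2.3, 4.4]
width: 0.169
```

```bash
python3 st.py; python3 pe.py | tail -1
```

```text
8.85 [0.6219 0.0222 0.0682] F [-1.8 -2.3  4.4] punch [[ 49.2 -47.8  68.2]] 0.169
now [([-24.5], 208, 255), ([-24.5], 207, 255), ([-25.0], 208, 255), ([-25.0], 208, 255)] face [[-27.5], [-27.5], [-27.5]] far [([205.5, 211.0], 255, 207), ([205.0, 211.5], 255, 206)]
```

Request:
carry_out(steps=[0,0,0.01,0,0,0,0,0.01,0,0,0,0,0.01,0,0])

```text
clock: 9.2
position: [0.6219, 0.0232, 0.0682]
ee_rot: [-0.067, 2.19, -2.191]
force: [-2.1, -1.2, 5.0]
width: 0.169
```

```bash
python3 st.py; python3 pe.py | tail -1
```

```text
9.2 [0.6219 0.0232 0.0682] F [-2.1 -1.2  5. ] punch [[ 49.2 -46.8  68.2]] 0.169
now [([-24.5], 208, 255), ([-24.5], 208, 255), ([-25.0], 208, 255), ([-25.0], 208, 255)] face [[-26.5], [-26.5], [-27.0]] far [([205.5, 211.0], 255, 207), ([205.0, 211.5], 255, 206)]
```

Request:
carry_out(steps=[0,0,0.007,0,0,0,0,0.007,0,0])

```text
clock: 9.45
position: [0.6218, 0.0238, 0.0682]
ee_rot: [-0.067, 2.19, -2.191]
force: [-1.8, -2.0, 4.8]
width: 0.169
```

```bash
python3 st.py; python3 pe.py | tail -1
```

```text
9.45 [0.6218 0.0238 0.0682] F [-1.8 -2.   4.8] punch [[ 49.1 -46.2  68.2]] 0.169
now [([-25.0], 208, 255), ([-24.5], 207, 255), ([-25.0], 208, 255), ([-25.0], 208, 255)] face [[-25.0], [-25.0], [-25.5]] far [([205.5, 211.0], 255, 208), ([205.0, 211.5], 255, 206)]
```

Request:
carry_out(steps=[0,0,0.007,0,0,0,0,0.007,0,0])

```text
clock: 9.7
position: [0.6218, 0.0245, 0.0682]
ee_rot: [-0.067, 2.19, -2.191]
force: [-2.2, -2.1, 5.8]
width: 0.17
```

```bash
python3 st.py; python3 pe.py | tail -1
```

```text
9.7 [0.6218 0.0245 0.0682] F [-2.2 -2.1  5.8] punch [[ 49.1 -45.5  68.2]] 0.17
now [([-24.5], 208, 255), ([-24.5], 208, 255), ([-25.0], 208, 255), ([-25.0], 208, 255)] face [[-24.5], [-24.5], [-24.0]] far [([205.5, 211.0], 255, 208), ([205.0, 211.5], 255, 206)]
```

Request:
carry_out(steps=[0,0,0.005,0,0,0,0,0.005,0,0])

```text
clock: 9.95
position: [0.6218, 0.025, 0.0682]
ee_rot: [-0.067, 2.19, -2.192]
force: [-2.4, -2.2, 5.1]
width: 0.169
```

```bash
python3 st.py; python3 pe.py | tail -1
```

```text
9.95 [0.6218 0.025  0.0682] F [-2.4 -2.2  5.1] punch [[ 49.2 -45.1  68.2]] 0.169
now [([-25.0], 208, 255), ([-24.5], 208, 255), ([-25.0], 208, 255), ([-25.0], 208, 255)] face [[-24.5], [-24.5], [-24.0]] far [([205.5, 211.0], 255, 207), ([205.0, 211.5], 255, 206)]
```

Request:
carry_out(steps=[0,0,0.005,0,0,0,0,0.005,0,0])

```text
clock: 10.2
position: [0.6218, 0.0255, 0.0682]
ee_rot: [-0.067, 2.19, -2.192]
force: [-2.6, -1.9, 6.1]
width: 0.167
```

```bash
python3 st.py; python3 pe.py | tail -1
```

```text
10.2 [0.6218 0.0255 0.0682] F [-2.6 -1.9  6.1] punch [[ 49.2 -44.6  68.2]] 0.167
now [([-25.0], 208, 255), ([-24.5], 208, 255), ([-25.0], 208, 255), ([-25.0], 208, 255)] face [[-24.0], [-24.0], [-24.0]] far [([205.5, 211.0], 255, 208), ([205.0, 211.5], 255, 206)]
```

Request:
carry_out(steps=[0,0,0.005,0,0,0,0,0.005,0,0])

```text
clock: 10.45
position: [0.6218, 0.026, 0.0682]
ee_rot: [-0.067, 2.19, -2.192]
force: [-1.5, -3.2, 6.3]
width: 0.168
```

```bash
python3 st.py; python3 pe.py | tail -1
```

```text
10.45 [0.6218 0.026  0.0682] F [-1.5 -3.2  6.3] punch [[ 49.2 -44.1  68.2]] 0.168
now [([-24.5], 209, 255), ([-24.5], 207, 255), ([-25.0], 208, 255), ([-25.0], 208, 255)] face [[-24.0], [-24.0], [-23.5]] far [([205.5, 211.0], 255, 208), ([205.0, 211.5], 255, 206)]
```

Request:
carry_out(steps=[0,0,0.005,0,0,0,0,0.005,0,0])

```text
clock: 10.7
position: [0.6217, 0.0264, 0.0682]
ee_rot: [-0.067, 2.19, -2.192]
force: [-2.3, -3.0, 6.1]
width: 0.164
```

```bash
python3 st.py; python3 pe.py | tail -1
```

```text
10.7 [0.6217 0.0264 0.0682] F [-2.3 -3.   6.1] punch [[ 49.2 -43.6  68.2]] 0.164
now [([-24.5], 207, 255), ([-24.5], 208, 255), ([-25.0], 208, 255), ([-25.0], 208, 255)] face [[-23.0], [-24.0], [-23.5]] far [([205.5, 211.0], 255, 208), ([205.0, 211.5], 255, 206)]
```

Request:
carry_out(steps=[0,0,0.004,0,0,0,0,0.004,0,0])

```text
clock: 10.95
position: [0.6217, 0.0264, 0.0682]
ee_rot: [-0.067, 2.19, -2.192]
force: [-2.1, -3.6, 5.7]
width: 0.169
```

```bash
python3 st.py; python3 pe.py | tail -1
```

```text
10.95 [0.6217 0.0264 0.0682] F [-2.1 -3.6  5.7] punch [[ 49.2 -43.7  68.2]] 0.169
now [([-24.5], 208, 255), ([-24.5], 208, 255), ([-25.0], 208, 255), ([-25.0], 208, 255)] face [[-23.0], [-23.5], [-23.5]] far [([205.5, 211.0], 255, 207), ([205.0, 211.5], 255, 206)]
```

Request:
carry_out(steps=[0,0,0.004,0,0,0,0,0.004,0,0])

```text
clock: 11.2
position: [0.6217, 0.0264, 0.0681]
ee_rot: [-0.067, 2.19, -2.193]
force: [-2.6, -3.9, 5.5]
width: 0.169
```

```bash
python3 st.py; python3 pe.py | tail -1; python3 - <<'E'
from h import *
snap("side","s9",(225,205,325,285),6)
E
```

```text
11.2 [0.6217 0.0264 0.0681] F [-2.6 -3.9  5.5] punch [[ 49.2 -43.6  68.1]] 0.169
now [([-25.0], 208, 255), ([-24.5], 207, 255), ([-25.0], 208, 255), ([-25.0], 208, 255)] face [[-23.0], [-23.5], [-23.5]] far [([205.5, 211.0], 255, 208), ([205.0, 211.5], 255, 207)]
```

View pics/s9.png

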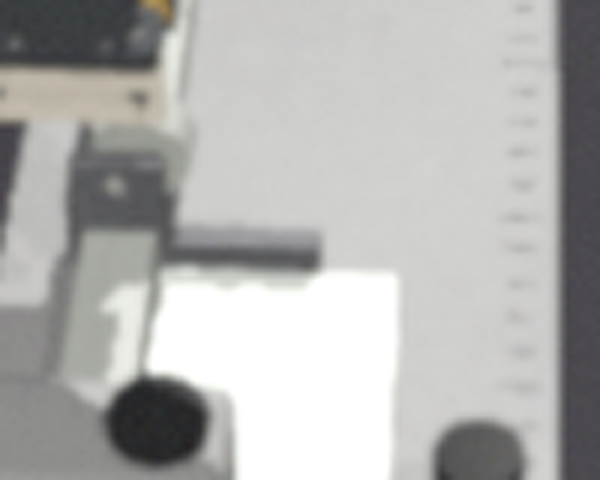

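Request:
carry_out(steps=[0,-0.03,-0.002,0.005,0,0,-0.07,-0.004,0.015,0,0,-0.11,-0.007,0.03,0,0,-0.15,-0.009,0.04,0,0,-0.15,-0.009,0.04,0,0,-0.15,-0.009,0.04,0])

```text
clock: 11.9
position: [0.608, 0.0256, 0.071]
ee_rot: [-0.064, 2.189, -2.191]
force: [8.1, -3.4, -10.6]
width: 0.158
```

```bash
python3 st.py; python3 pe.py | tail -1; python3 - <<'E'
from h import *
D=get_image("side")[1]
v,u=np.mgrid[0:420,0:560];o,r=ray("side",np.c_[u.ravel(),v.ravel()]);X=P(o+r*D.ravel()[:,None])*1000
m=(D.ravel()>0)&(X[:,1]>-60)&(X[:,1]<-25)&(X[:,2]>88)&(X[:,2]<180)&(abs(X[:,0]-40)<60)
q=X[m];print(len(q))
for z in range(88,180,8):
    k=q[(q[:,2]>=z)&(q[:,2]<z+8)]
    if len(k):print(z,len(k),k[:,0].min().round(),np.median(k[:,0]).round(),k[:,0].max().round())
E
```

```text
11.9 [0.608  0.0256 0.071 ] F [  8.1  -3.4 -10.6] punch [[ 35.4 -43.6  71. ]] 0.158
now [([-24.5], 208, 255), ([-24.5], 208, 255), ([-25.0], 208, 255), ([-25.0], 208, 255)] face [[-23.0], [-23.5], [-23.5]] far [([205.5, 211.0], 255, 208), ([205.0, 211.5], 255, 205)]
37
88 29 22.0 34.0 49.0
168 3 -2.0 -2.0 0.0
176 5 -2.0 0.0 70.0
```

Request:
carry_out(steps=[0,-0.04,-0.002,0,0,0,-0.08,-0.005,0,0,0,-0.12,-0.007,0,0,0,-0.12,-0.007,0,0])

```text
clock: 12.4
position: [0.5938, 0.0252, 0.0707]
ee_rot: [-0.069, 2.191, -2.193]
force: [1.8, -4.7, -10.5]
width: 0.096
```

```bash
python3 st.py; python3 pe.py | tail -1; python3 - <<'E'
from h import *
D=get_image("side")[1];np.savez("pics/s11.npz",D=D)
v,u=np.mgrid[0:420,0:560];o,r=ray("side",np.c_[u.ravel(),v.ravel()]);X=P(o+r*D.ravel()[:,None])*1000
m=(D.ravel()>0)&(X[:,1]>-75)&(X[:,1]<-15)&(X[:,2]>50)&(X[:,2]<190)&(abs(X[:,0]-30)<80)
q=X[m];print(len(q))
for z in range(50,190,8):
    k=q[(q[:,2]>=z)&(q[:,2]<z+8)]
    if len(k):print(z,len(k),k[:,0].min().round(),np.median(k[:,0]).round(),k[:,0].max().round(),np.median(k[:,1]).round())
E
```

```text
12.4 [0.5938 0.0252 0.0707] F [  1.8  -4.7 -10.5] punch [[ 21.3 -43.2  70.7]] 0.096
now [([-25.0], 208, 255), ([-24.5], 208, 255), ([-24.5], 208, 255), ([-24.5], 208, 255)] face [[-23.0], [-23.0], [-23.5]] far [([204.5, 211.0], 255, 208), ([205.0, 211.5], 255, 206)]
375
50 47 20.0 41.0 66.0 -22.0
58 52 15.0 41.0 65.0 -22.0
66 67 13.0 38.0 63.0 -22.0
74 98 13.0 37.0 63.0 -29.0
82 57 17.0 34.0 63.0 -35.0
90 12 26.0 38.0 46.0 -35.0
170 4 -16.0 -16.0 -14.0 -57.0
178 19 -16.0 -12.0 55.0 -49.0
186 19 -16.0 -8.0 57.0 -50.0
```

Request:
carry_out(steps=[0.3,0,0,0,0,0.5,0,0,0,0,0.5,0,0,0,0,0.5,0,0,0,0,0.5,-0.3,-0.018,0,0,0.6,-0.6,-0.036,0,0,0.6,-0.9,-0.055,0,0,0.6,-0.95,-0.057,0,0,0.6,-0.95,-0.057,0,0])

```text
clock: 13.4
position: [0.4998, 0.0209, 0.0727]
ee_rot: [-0.067, 2.19, -2.19]
force: [0.6, 0.0, 0.1]
width: 0.6
```

```bash
python3 st.py; python3 pe.py | tail -1; cat > lev.py <<'E'
from h import *
for n in("side","top"):
    I,D=get_image(n)
    v,u=np.mgrid[0:420,0:560];o,r=ray(n,np.c_[u.ravel(),v.ravel()]);X=P(o+r*D.ravel()[:,None])*1000
    m=(D.ravel()>0)&(X[:,1]>-65)&(X[:,1]<-20)&(X[:,2]>84)&(X[:,2]<185)&(X[:,0]>-60)&(X[:,0]<84)
    q=X[m];print(n,len(q))
    for z in range(84,185,8):
        k=q[(q[:,2]>=z)&(q[:,2]<z+8)]
        if len(k):print(z,len(k),"x",k[:,0].min().round(),np.median(k[:,0]).round(),k[:,0].max().round(),"y",np.percentile(k[:,1],[5,50,95]).round())
E
python3 lev.py
```

```text
13.4 [0.4998 0.0209 0.0727] F [0.6 0.  0.1] punch [[-72.8 -41.9  72.7]] 0.6
now [([-25.0, -9.0], 208, 209), ([-24.5, -6.5], 208, 210), ([-24.5, -5.5], 208, 210), ([-24.5, -5.5], 208, 212)] face [[-25.0], [-25.0], [-24.5]] far [([204.5, 218.5], 207, 182), ([204.5], 210, 139)]
side 196
84 59 x 19.0 31.0 59.0 y [-53. -37. -32.]
92 15 x 29.0 38.0 46.0 y [-44. -36. -35.]
100 9 x 35.0 40.0 46.0 y [-38. -35. -34.]
108 8 x 35.0 40.0 42.0 y [-38. -35. -33.]
116 12 x 34.0 37.0 42.0 y [-39. -35. -32.]
124 9 x 33.0 37.0 41.0 y [-45. -35. -32.]
132 11 x 32.0 38.0 41.0 y [-42. -36. -33.]
140 11 x 31.0 36.0 41.0 y [-39. -36. -32.]
148 13 x 28.0 38.0 42.0 y [-38. -36. -34.]
156 37 x 28.0 34.0 43.0 y [-53. -39. -33.]
164 8 x 31.0 34.0 38.0 y [-47. -42. -34.]
180 4 x -44.0 -42.0 -42.0 y [-62. -47. -27.]
top 91
84 46 x 18.0 29.0 59.0 y [-61. -45. -30.]
92 6 x 29.0 31.0 34.0 y [-48. -43. -38.]
156 22 x 30.0 36.0 43.0 y [-49. -44. -37.]
164 17 x 32.0 37.0 43.0 y [-52. -46. -36.]
```

Request:
carry_out(steps=[0.6,0,0,0.16,0,0.6,0.3,0.015,0.16,0,0.6,0.6,0.028,0.16,0,0.6,0.9,0.042,0.16,0,0.6,1,0.047,0.16,0,0.6,1,0.047,0.16,0])

```text
clock: 14.15
position: [0.6016, 0.0256, 0.0876]
ee_rot: [-0.066, 2.19, -2.19]
force: [-0.8, 0.3, 0.2]
width: 0.597
```

```bash
python3 st.py; python3 lev.py
```

```text
14.15 [0.6016 0.0256 0.0876] F [-0.8  0.3  0.2] punch [[ 29.1 -43.3  87.6]] 0.597
side 60
84 48 x 19.0 31.0 49.0 y [-46. -36. -31.]
92 12 x 24.0 40.0 46.0 y [-40. -37. -34.]
top 0
```

Request:
carry_out(steps=[0.5,0.05,0.003,0,0,0.4,0.09,0.005,0,0,0,0.09,0.005,0,0,0,0.09,0.005,0,0,0,0.09,0.005,0,0,0,0.09,0.005,0,0,0,0.09,0.005,0,0,0,0.09,0.005,0,0,0,0.09,0.005,0,0], grip_force=25)

```text
clock: 15.15
position: [0.6088, 0.0258, 0.0882]
ee_rot: [-0.068, 2.19, -2.19]
force: [-0.5, -1.2, 2.2]
width: 0.17
```

```bash
python3 st.py; python3 pe.py | tail -1
```

```text
15.15 [0.6088 0.0258 0.0882] F [-0.5 -1.2  2.2] punch [[ 36.3 -43.4  88.2]] 0.17
now [([-25.0], 208, 255), ([-24.5], 208, 255), ([-24.5], 208, 255), ([-24.5], 208, 255)] face [[-23.0], [-22.5], [-23.5]] far [([204.5, 211.0], 255, 208), ([205.0, 211.5], 255, 206)]
```

Request:
carry_out(steps=[0,0,0.005,0,0,0,0,0.005,0,0])

```text
clock: 15.4
position: [0.6088, 0.0259, 0.0882]
ee_rot: [-0.067, 2.19, -2.191]
force: [-1.3, -1.8, 2.5]
width: 0.175
```

Request:
carry_out(steps=[0,0,0.005,0,0,0,0,0.005,0,0])

```text
clock: 15.6
position: [0.6089, 0.0259, 0.0882]
ee_rot: [-0.067, 2.19, -2.192]
force: [-2.5, -4.0, 3.0]
width: 0.173
```

```bash
python3 st.py; python3 pe.py | tail -1
```

```text
15.6 [0.6089 0.0259 0.0882] F [-2.5 -4.   3. ] punch [[ 36.3 -43.3  88.2]] 0.173
now [([-25.0], 208, 255), ([-24.5], 208, 255), ([-24.5], 208, 255), ([-24.5], 207, 255)] face [[-22.5], [-23.0], [-23.5]] far [([204.5, 211.0], 255, 207), ([204.5, 211.5], 255, 206)]
```

Request:
carry_out(steps=[0,-0.05,-0.003,-0.011,0,0,-0.108,-0.006,-0.026,0,0,-0.16,-0.01,-0.045,0,0,-0.211,-0.013,-0.069,0,0,-0.26,-0.016,-0.096,0,0,-0.306,-0.018,-0.127,0,0,-0.35,-0.021,-0.162,0,0,-0.39,-0.023,-0.199,0,0,-0.428,-0.026,-0.24,0,0,-0.463,-0.028,-0.284,0,0,-0.463,-0.028,-0.284,0], grip_force=30)

```text
clock: 16.75
position: [0.5617, 0.0232, 0.0599]
ee_rot: [-0.067, 2.19, -2.192]
force: [-6.6, -4.6, 10.3]
width: 0.172
```

```bash
python3 st.py; python3 pe.py | tail -1
```

```text
16.75 [0.5617 0.0232 0.0599] F [-6.6 -4.6 10.3] punch [[-10.9 -43.2  59.9]] 0.172
now [([-25.0], 208, 255), ([-24.5], 207, 255), ([-24.5], 208, 255), ([-24.0], 207, 255)] face [[-22.5], [-23.5], [-31.0]] far [([204.5, 211.0], 255, 207), ([205.5, 211.5], 255, 206)]
```

Request:
carry_out(steps=[0,-0.04,-0.002,-0.043,0,0,-0.077,-0.005,-0.09,0,0,-0.1,-0.006,-0.14,0,0,-0.12,-0.007,-0.195,0,0,-0.135,-0.008,-0.25,0,0,-0.147,-0.009,-0.305,0,0,-0.153,-0.009,-0.36,0,0,-0.155,-0.009,-0.41,0,0,-0.155,-0.009,-0.41,0])

```text
clock: 17.7
position: [0.5425, 0.0223, 0.0172]
ee_rot: [-0.076, 2.193, -2.195]
force: [-11.3, -4.4, 3.0]
width: 0.168
```

```bash
python3 st.py; python3 pe.py | tail -1;sed -i 's/>84)/>50)/; s/range(84/range(52/' lev.py; python3 lev.py
```

```text
17.7 [0.5425 0.0223 0.0172] F [-11.3  -4.4   3. ] punch [[-30.1 -43.   17.2]] 0.168
now [([-23.5], 205, 255), ([-24.5], 199, 255), ([-24.5], 198, 255), ([-24.0], 196, 255)] face [[-31.5], [-32.0], [-32.0]] far [([204.5, 211.0], 255, 207), ([206.0, 211.5], 255, 206)]
side 380
52 30 x 22.0 39.0 64.0 y [-33. -22. -20.]
60 38 x 20.0 40.0 65.0 y [-54. -22. -20.]
68 46 x 19.0 49.0 64.0 y [-55. -24. -20.]
76 182 x 18.0 39.0 63.0 y [-61. -42. -22.]
84 3 x 34.0 41.0 49.0 y [-40. -36. -33.]
116 2 x 2.0 3.0 4.0 y [-55. -53. -51.]
124 6 x -60.0 1.0 4.0 y [-53. -51. -43.]
132 43 x -60.0 -2.0 6.0 y [-62. -51. -22.]
140 5 x -60.0 -1.0 4.0 y [-64. -57. -30.]
148 5 x -56.0 -56.0 -55.0 y [-48. -34. -31.]
156 3 x -56.0 -55.0 -55.0 y [-45. -40. -34.]
164 7 x -54.0 -53.0 -51.0 y [-37. -31. -22.]
top 20
52 7 x 63.0 66.0 68.0 y [-53. -39. -33.]
60 1 x 65.0 65.0 65.0 y [-44. -44. -44.]
68 1 x 61.0 61.0 61.0 y [-36. -36. -36.]
76 9 x 61.0 63.0 66.0 y [-47. -28. -22.]
84 2 x 58.0 58.0 58.0 y [-25. -24. -22.]
```

Request:
carry_out(steps=[0,0.03,0.002,-0.03,0,0,0.04,0.002,-0.06,0,0,0.04,0.002,-0.06,0])

```text
clock: 18.15
position: [0.543, 0.0232, 0.0106]
ee_rot: [-0.084, 2.196, -2.198]
force: [-22.0, -1.2, 9.6]
width: 0.169
```

```bash
python3 st.py
```

```text
18.15 [0.543  0.0232 0.0106] F [-22.   -1.2   9.6] punch [[-29.6 -42.1  10.6]] 0.169
```

Request:
carry_out(steps=[0,-0.04,-0.002,0,0,0,-0.06,-0.003,0,0,0.3,-0.06,-0.003,0,0,0.5,-0.06,-0.003,0,0,0.5,-0.06,-0.003,0,0,0.5,-0.06,-0.003,0,0,0.5,-0.06,-0.003,0.4,0,0.5,-0.06,-0.003,0.8,0,0.5,-0.3,-0.018,0.95,0,0.5,-0.8,-0.05,0.95,0,0.5,-1,-0.06,0.95,0,0.5,-1,-0.06,0.95,0])

```text
clock: 19.35
position: [0.4483, 0.0169, 0.108]
ee_rot: [-0.069, 2.19, -2.191]
force: [0.4, 0.7, -0.1]
width: 0.501
```

```bash
python3 st.py; python3 pe.py | tail -1; sed -i 's/X\[:,2\]>50/X[:,2]>40/;s/range(52/range(40/;s/-65)&(X\[:,1\]<-20)/-53)\&(X[:,1]<-34)/' lev.py; python3 lev.py
python3 - <<'E'
from h import *
I,D=get_image("top")
for x in range(-60,60,8):
    X=[np.r_[W(x/1000,-.043),.075]];u,v=proj("top",X)[0];print(x,I[int(round(v)),int(round(u))].tolist(),(P(bydepth("top",[(u,v)],D))*1000).round().tolist())
E
```

```text
19.35 [0.4483 0.0169 0.108 ] F [ 0.4  0.7 -0.1] punch [[-124.5  -42.7  108. ]] 0.501
now [([-22.5, -22.0], 202, 255), ([-22.5], 198, 255), ([-22.0], 196, 255), ([-22.0], 197, 255)] face [[-21.0], [-21.0], [-20.5]] far [([206.5], 206, 139), ([205.5], 208, 138)]
side 238
40 4 x 21.0 21.0 22.0 y [-48. -44. -43.]
48 1 x 23.0 23.0 23.0 y [-36. -36. -36.]
56 3 x 21.0 21.0 65.0 y [-52. -43. -42.]
64 3 x 60.0 61.0 62.0 y [-49. -44. -40.]
72 64 x -41.0 25.0 59.0 y [-50. -40. -34.]
80 116 x -46.0 2.0 58.0 y [-50. -40. -34.]
88 46 x -48.0 -38.0 -18.0 y [-49. -43. -35.]
96 1 x -41.0 -41.0 -41.0 y [-35. -35. -35.]
top 256
40 1 x 62.0 62.0 62.0 y [-53. -53. -53.]
56 6 x 62.0 65.0 66.0 y [-53. -46. -37.]
64 5 x 23.0 62.0 65.0 y [-51. -42. -37.]
72 67 x 5.0 33.0 61.0 y [-51. -43. -35.]
80 116 x -47.0 7.0 57.0 y [-51. -44. -35.]
88 51 x -48.0 -31.0 -6.0 y [-49. -41. -35.]
96 10 x -45.0 -42.0 -37.0 y [-47. -42. -35.]
-60 [146, 147, 143] [[-59.0, -43.0, 14.0]]
-52 [145, 147, 143] [[-50.0, -43.0, 12.0]]
-44 [199, 204, 193] [[-45.0, -43.0, 95.0]]
-36 [231, 235, 228] [[-37.0, -43.0, 91.0]]
-28 [229, 233, 226] [[-29.0, -43.0, 93.0]]
-20 [229, 233, 226] [[-21.0, -43.0, 86.0]]
-12 [239, 242, 235] [[-13.0, -43.0, 87.0]]
-4 [237, 241, 234] [[-5.0, -43.0, 84.0]]
4 [237, 240, 234] [[3.0, -43.0, 87.0]]
12 [237, 241, 234] [[11.0, -43.0, 84.0]]
20 [239, 242, 235] [[19.0, -43.0, 83.0]]
28 [242, 245, 239] [[27.0, -43.0, 82.0]]
36 [182, 187, 176] [[36.0, -43.0, 78.0]]
44 [196, 200, 190] [[43.0, -43.0, 81.0]]
52 [179, 185, 173] [[51.0, -43.0, 83.0]]
```

```bash
cat > tp.py <<'E'
from h import *
def sub(I,cam,x,z,a,b):
    g=cv2.cvtColor(I,cv2.COLOR_RGB2GRAY).astype(np.float32);ys=np.arange(a,b,.0005)
    q=proj(cam,[np.r_[W(x,y),z] for y in ys]).astype(np.float32)
    p=cv2.remap(g,q[None,:,0],q[None,:,1],cv2.INTER_LINEAR)[0];d=np.abs(np.gradient(cv2.GaussianBlur(p[None],(0,0),2)[0]))
    k=d.argmax();w=slice(max(0,k-8),k+9);return round(float((ys[w]*d[w]).sum()/d[w].sum())*1000,1)
if __name__=="__main__":
    for cam,f0 in(("top","top0"),("side","side0")):
        for nm,I in((f0,np.load(f"pics/{f0}.npz")["I"]),("now",get_image(cam)[0])):
            print(cam,nm,"-y end",[sub(I,cam,x,.022,-.05,.0) for x in(-.066,-.062,-.058,-.054,-.05)],"+y end",[sub(I,cam,x,.022,.185,.215) for x in(-.066,-.06,-.054,-.048)])
E
python3 tp.py
```

```text
top top0 -y end [-22.3, -22.3, -22.2, -21.7, -21.4] +y end [199.0, 199.4, 200.1, 199.8]
top now -y end [-19.7, -20.0, -20.2, -20.4, -20.5] +y end [200.4, 200.7, 200.5, 201.3]
side side0 -y end [-24.5, -24.1, -24.2, -24.4, -24.3] +y end [200.4, 204.9, 200.2, 199.9]
side now -y end [-22.1, -22.3, -22.0, -22.0, -22.0] +y end [206.9, 207.6, 206.6, 205.8]
```

Request:
carry_out(steps=[0,0,0,0,0,0,0.3,0.018,0,0,0,0.6,0.036,0,0,0,0.9,0.054,0,0,0,0.97,0.058,-0.15,0,0,0.97,0.058,-0.28,0,0,0.97,0.058,-0.35,0,0,0.97,0.058,-0.35,0], grip_force=20)

```text
clock: 20.45
position: [0.5458, 0.0229, 0.0711]
ee_rot: [-0.072, 2.192, -2.192]
force: [-0.4, 0.4, -1.0]
width: 0.007
```

```bash
python3 st.py
```

```text
20.45 [0.5458 0.0229 0.0711] F [-0.4  0.4 -1. ] punch [[-26.8 -42.6  71.1]] 0.007
```

Now press straight down in small steps.

Request:
carry_out(steps=[0,0,0,-0.05,0,0,0,0,-0.1,0,0,0,0,-0.15,0,0,0,0,-0.2,0,0,0,0,-0.2,0])

```text
clock: 20.95
position: [0.5483, 0.0235, 0.0526]
ee_rot: [-0.067, 2.19, -2.19]
force: [0.1, -0.4, 1.6]
width: 0.005
```

Request:
carry_out(steps=[0,0,0,-0.03,0,0,0,0,-0.06,0,0,0,0,-0.06,0])

```text
clock: 21.25
position: [0.548, 0.0231, 0.0466]
ee_rot: [-0.067, 2.19, -2.19]
force: [0.3, 0.0, 0.2]
width: 0.007
```

```bash
python3 st.py;python3 tp.py|grep now
```

```text
21.25 [0.548  0.0231 0.0466] F [0.3 0.  0.2] punch [[-24.6 -42.5  46.6]] 0.007
top now -y end [-22.5, -20.5, -19.9, -35.2, -15.2] +y end [200.8, 200.6, 200.6, 202.1]
side now -y end [-21.7, -21.8, -21.8, -21.8, -21.6] +y end [202.2, 202.2, 202.4, 202.9]
```

Request:
carry_out(steps=[0,0,0,-0.03,0,0,0,0,-0.06,0,0,0,0,-0.06,0])

```text
clock: 21.65
position: [0.5481, 0.0224, 0.043]
ee_rot: [-0.066, 2.189, -2.192]
force: [-9.9, -2.0, 31.3]
width: 0.004
```

Request:
carry_out(steps=[0,0,0,-0.03,0,0,0,0,-0.05,0,0,0,0,-0.05,0])

```text
clock: 21.95
position: [0.5485, 0.0238, 0.041]
ee_rot: [-0.065, 2.189, -2.189]
force: [-23.8, -0.3, 68.2]
width: 0.004
```

```bash
python3 st.py;python3 tp.py|grep "side now"
```

```text
21.95 [0.5485 0.0238 0.041 ] F [-23.8  -0.3  68.2] punch [[-24.1 -41.8  41. ]] 0.004
side now -y end [-21.8, -21.7, -21.8, -21.7, -21.6] +y end [202.2, 202.2, 202.2, 202.8]
```

Request:
carry_out(steps=[0,0,0,0.1,0,0,0,0,0.4,0,0,0,0,0.8,0,0,-0.4,-0.024,0.9,0,0,-0.9,-0.054,0.9,0,0,-1,-0.06,0.9,0,0,-1,-0.06,0.9,0])

```text
clock: 22.75
position: [0.4464, 0.0167, 0.1258]
ee_rot: [-0.068, 2.19, -2.191]
force: [0.6, 0.7, 0.9]
width: 0.007
```

```bash
python3 st.py; python3 lev.py; python3 tp.py;python3 - <<'E'
from h import *
from tp import sub
I,D=get_image("top")
for x in range(-52,60,8):
    u,v=proj("top",[np.r_[W(x/1000,-.043),.075]])[0];print(x,int(I[int(round(v)),int(round(u))][0]),(P(bydepth("top",[(u,v)],D))*1000).round()[0,2],end="; ")
g=cv2.cvtColor(I,cv2.COLOR_RGB2GRAY).astype(np.float32)
for x in(-.036,-.03,-.02,-.01):
    ys=np.arange(-.056,-.008,.002);q=proj("top",[np.r_[W(x,y),.028] for y in ys]).astype(np.float32)
    print("\n",x,[(int(round(y*1000)),int(w)) for y,w in zip(ys,cv2.remap(g,q[None,:,0],q[None,:,1],1)[0])])
E
```

```text
22.75 [0.4464 0.0167 0.1258] F [0.6 0.7 0.9] punch [[-126.4  -42.8  125.8]] 0.007
side 264
40 4 x 21.0 22.0 22.0 y [-46. -44. -41.]
48 3 x 21.0 22.0 23.0 y [-47. -47. -38.]
56 3 x 23.0 23.0 65.0 y [-51. -38. -37.]
64 38 x -51.0 -8.0 61.0 y [-39. -36. -34.]
72 177 x -51.0 -5.0 60.0 y [-51. -41. -35.]
80 39 x -48.0 39.0 54.0 y [-51. -42. -35.]
top 256
40 1 x 25.0 25.0 25.0 y [-34. -34. -34.]
64 15 x -19.0 26.0 65.0 y [-51. -42. -35.]
72 173 x -50.0 3.0 64.0 y [-51. -44. -36.]
80 67 x -45.0 38.0 60.0 y [-52. -44. -36.]
top top0 -y end [-22.3, -22.3, -22.2, -21.7, -21.4] +y end [199.0, 199.4, 200.1, 199.8]
top now -y end [-19.8, -20.1, -20.2, -20.4, -20.4] +y end [200.9, 200.7, 200.6, 202.1]
side side0 -y end [-24.5, -24.1, -24.2, -24.4, -24.3] +y end [200.4, 204.9, 200.2, 199.9]
side now -y end [-21.5, -21.7, -21.8, -21.8, -21.6] +y end [206.6, 207.2, 206.5, 205.8]
-52 148 10.0; -44 226 78.0; -36 220 74.0; -28 234 78.0; -20 234 78.0; -12 234 73.0; -4 233 77.0; 4 238 78.0; 12 241 71.0; 20 241 76.0; 28 230 79.0; 36 180 78.0; 44 194 82.0; 52 183 82.0; 
 -0.036 [(-56, 142), (-54, 148), (-52
[... 436 characters left out ...]
8, 96), (-26, 86), (-24, 80), (-22, 86), (-20, 107), (-18, 144), (-16, 165), (-14, 177), (-12, 177), (-10, 178)]

 -0.02 [(-56, 143), (-54, 145), (-52, 156), (-50, 198), (-48, 223), (-46, 236), (-44, 235), (-42, 235), (-40, 237), (-38, 239), (-36, 221), (-34, 180), (-32, 127), (-30, 110), (-28, 104), (-26, 102), (-24, 90), (-22, 85), (-20, 97), (-18, 138), (-16, 164), (-14, 176), (-12, 178), (-10, 178)]

 -0.01 [(-56, 140), (-54, 140), (-52, 156), (-50, 201), (-48, 226), (-46, 237), (-44, 236), (-42, 235), (-40, 236), (-38, 234), (-36, 214), (-34, 169), (-32, 124), (-30, 104), (-28, 101), (-26, 97), (-24, 89), (-22, 82), (-20, 102), (-18, 143), (-16, 169), (-14, 178), (-12, 180), (-10, 180)]
```

```bash
python3 - <<'E'
from h import *
arm.sign_off();s=arm.observe();print(s["clock"],s["force"])
E
```

```text
the job is handed in; nothing more can be done
the job is handed in; nothing more can be done
```

The stop is against the plate end, the lever is fully down and I let go, but the plate got pushed about 2 mm along the rail on the way. I handed the job in at about 23 s on the robot's clock.

- **Sliding the stop:** I pinched the raised lever low, from the front, so the upright gripper stayed clear of the light bar. I slid the stop until it stopped advancing and the force rose from about 2.5 N to 4 N. Up to that point the plate had not measurably moved.
- **Lever:** I pulled it past upright, re-gripped it, swung it down, then pressed it home with shut fingers. The last press reached 68 N at the fingertips, more than it needed. By depth the lever is level, its top at about 77 mm all along.
- **Contact:** in the top view there is no visible gap between the stop's arm and the plate. That is judged from brightness values, since my 12 picture views were used up.

**What went wrong:**
- **Plate shoved:** while I forced the lever down in the pinch, the sideways preload pushed the stop and plate together. The plate's end moved about 1 to 2.5 mm towards +y, depending on camera and place. I left it because putting it back would have meant unclamping the stop and pushing the plate again.
- **Position mismatch:** the fingertips were about 33 mm higher than the reported tool position, so the first pinch closed on nothing. I worked to the cameras after that.
- **Not checked:** I took no final picture of the mug, jar or screwdriver. The arm did not go near the mug or screwdriver, and I did not measure its clearance to the jar.

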